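Unload the bench shaker into the analyser lane

TASK

Slide the full pot that blocks the infeed lane sideways into the ring on its right, without lifting it. Lift the pawl clear of its toothed wheel and keep it up until the drum has turned all the way back and swung the hold-down bar fully open, then let the pawl drop back into the teeth. After that take every sample jar off the shaker and push it along the analyser's infeed lane through the two-leaf spring flap (through it, never over it) until the flap has swung shut behind it; leave the other things on the bench where they are.

Things in the scene. Friction and masses are not known exactly. Their poses are not given: they have to be found in the camera images.
- shaker: white bench shaker fixed to the bench, 290 x 375 mm; origin on the bench under the middle of its jar row. x points from its front to its rear (drum side), y to the left seen from the front, z up. The hold-down drum (36 mm thick, axis along y) lies at x = 100, z = 108 mm and carries the bar on two arms 282 mm apart in y
- deck (a point): point on the black rubber jar deck under the middle of the jar row, 50 mm above the bench; axes as the shaker's. The deck runs from x = -75 to +40 mm and y = -150 to +150 mm, with a steel lip 8 mm high around it. The jars stand in a row along y about 70 mm apart; not every place is taken
- bar (a point): middle of the aluminium hold-down bar (28 mm wide, 12 mm thick, 290 mm long along the shaker's y). Shut, it lies level over the jar row, its pad 3 mm over the caps. Open, it stands up behind the deck, at most 215 mm above the bench, leaning to the rear, and leaves the jars free
- drum (a joint): turn of the hold-down drum, rad: 0 bar shut, 2.06 bar fully open (end stop). A spring turns it open in 2 to 3 s while the pawl is held clear. Its toothed wheel (84 mm over 12 saw teeth, 0.52 rad apart) is at the drum's right-hand end, y = -172 mm in the shaker's frame. A pawl dropped early catches a tooth part-way; it may be lifted again
- pawl (a joint): lift of the pawl, rad: 0 fully dropped in the teeth, 0.7 at most; clear of the teeth above 0.2. It lies along the shaker's x over the top of the wheel, nose to the front; its hinge line is parallel to the shaker's y at x = 172, z = 152 mm in the shaker's frame. It falls back by its own weight; lifting takes 5 to 10 N at the knob
- knob (a point): centre of the black ball knob, 26 mm in diameter, on a thin stem over the pawl's nose: the place to take hold of. 196 mm above the bench when dropped, 72 mm in front of the pawl's hinge line and 44 mm above it; it moves on a circle about that line, so at first mainly upwards (about 25 to 30 mm up is ample)
- port: analyser infeed lane fixed to the bench; origin on the bench under the middle of the shut flap; x along the lane, inwards, y left, z up. Floor plate 6 mm thick, x = -130 to 285 mm, 130 mm wide, widened on the right to y = -195 mm in front of the flap. Two thin grey rings on it mark the pot's places: in front of the flap and to the right of it. Two flared guides, 18 mm high, lead from x = -30 mm to the mouth
- lane (a point): middle of the lane's floor at the flap, 6 mm above the bench; axes as the port's. Behind it the lane is 64 mm wide between walls 42 mm above the bench, open on top, closed at x = 275 mm; room for four jars one behind another, each pushing those before it. A closed gripper fits in it from above
- side_mark (a point): centre of the right-hand ring, 84 mm in diameter, on the port's plate (6 mm above the bench), at x = -80, y = -125 mm in the port's frame
- pot_mid (a point): middle of the lidded steel pot, half-way up its  78 mm in diameter, 58 mm high over the lid, which carries an upright black knob 18 mm in diameter and 30 mm high (its middle is 44 mm above this point); 0.55 kg; it slides easily on the glazed plate. It starts in the ring before the flap, standing in the way
- flap_left (a joint): left leaf of the spring flap: the flap is two aluminium leaves, each 30 mm long from its hinge and 4 mm thick, that meet across the lane mouth from 10 to 46 mm above the bench. This one is hinged upright on the lane's left side (y = +32 mm); rad: 0 shut, opens inwards only, to 1.5, against a light spring (under 1 N), and swings shut by itself
- flap_right (a joint): right leaf, hinged on the right (y = -32 mm); rad: 0 shut, opens inwards to 1.5, as the left one. The leaves sweep to x = 31 mm: a jar is clear of them when its middle is past about x = 54 mm in the port's frame (push it to 60 mm or more)
- jar0_mid (a point): middle of a sample jar: off-white screw-cap jar, 45 mm in diameter, 46 mm high, about 100 g; the point lies on its axis half-way up, z along its axis. None if this jar is absent
- jar1_mid (a point): middle of a sample jar: off-white screw-cap jar, 45 mm in diameter, 46 mm high, about 100 g; the point lies on its axis half-way up, z along its axis. None if this jar is absent
- jar2_mid (a point): middle of a sample jar: off-white screw-cap jar, 45 mm in diameter, 46 mm high, about 100 g; the point lies on its axis half-way up, z along its axis. None if this jar is absent
- jar3_mid (a point): middle of a sample jar: off-white screw-cap jar, 45 mm in diameter, 46 mm high, about 100 g; the point lies on its axis half-way up, z along its axis. None if this jar is absent
- beaker: bystander: glass beaker, 60 mm wide, 75 mm high; origin at the centre of its underside
- reagent: bystander: amber reagent jar, 52 mm wide, 100 mm high; origin at the centre of its underside
Not all that is in view belongs to the job. Leave any blue or green look-alike of the part that bears jar3_mid alone. What is shaped like the part that bears jar0_mid but red or yellow is not meant.

How it is judged:
On the way:
1. the drum has turned fully back (bar open) and the pawl has dropped back into the teeth (value of joint drum above 1.95 rad and value of joint pawl below 0.07 rad and contact force between the fingers and pawl below 0.3 N), for 0.2 s.
At the end, for the whole second after the job is handed in: every jar present is in the lane, at rest on its floor, its middle over 45 mm past the flap; both leaves of the flap are shut (under 0.12 rad); the pot stands within 15 mm of the right-hand ring's centre; the drum is turned back (over 1.95 rad) and the pawl is down in the teeth (under 0.07 rad) (value of joint drum above 1.95 rad and value of joint pawl below 0.07 rad and value of joint each of flap_left, flap_right below 0.12 rad and horizontal distance between pot_mid and side_mark below 0.015 m and linear speed of each of pot, jar0, jar1, jar2, jar3 below 0.02 m/s and x of jar0_mid in the frame of port between 0.045 and 0.275 m and y of jar0_mid in the frame of port between -0.03 and 0.03 m and z of each of jar0_mid, jar1_mid, jar2_mid, jar3_mid in the frame of port below 0.04 m and x of jar1_mid in the frame of port between 0.045 and 0.275 m and y of jar1_mid in the frame of port between -0.03 and 0.03 m and x of jar2_mid in the frame of port between 0.045 and 0.275 m and y of jar2_mid in the frame of port between -0.03 and 0.03 m and x of jar3_mid in the frame of port between 0.045 and 0.275 m and y of jar3_mid in the frame of port between -0.03 and 0.03 m); the robot touches nothing.
It fails at once if the pot was lifted (over 12 mm) or tipped (over 0.25 rad) (height (world z) of pot_mid above 0.047 m or angle between pot_mid's own z axis and vertical above 0.25 rad).
It fails at once if a jar was taken off the shaker before the hold-down bar was open (value of joint drum below 1.9 rad and distance of any of jar0_mid, jar1_mid, jar2_mid, jar3_mid from where it was at the start of the episode above 0.09 m).
It fails at once if a jar was put in over the flap or over the lane's walls instead of through the flap ((x of jar0_mid in the frame of port between 0.01 and 0.27 m and y of jar0_mid in the frame of port between -0.03 and 0.03 m and z of jar0_mid in the frame of port between 0.042 and 0.08 m) or (x of jar1_mid in the frame of port between 0.01 and 0.27 m and y of jar1_mid in the frame of port between -0.03 and 0.03 m and z of jar1_mid in the frame of port between 0.042 and 0.08 m) or (x of jar2_mid in the frame of port between 0.01 and 0.27 m and y of jar2_mid in the frame of port between -0.03 and 0.03 m and z of jar2_mid in the frame of port between 0.042 and 0.08 m) or (x of jar3_mid in the frame of port between 0.01 and 0.27 m and y of jar3_mid in the frame of port between -0.03 and 0.03 m and z of jar3_mid in the frame of port between 0.042 and 0.08 m)).
It fails at once if another thing on the bench was pushed more than 4 cm from its place (distance of any of beaker, reagent from where it was at the start of the episode above 0.04 m).
Of jar0, jar1, jar2, jar3 only 3 to 4 are there at a start; the rules pass over those that are not, and their reading is None.
At some moment in a run one of jar0, jar1, jar2, jar3 may be knocked a few centimetres aside while the robot is not near it.
Once in a run the grip may slacken for a moment while it holds something.
It also fails if it takes over 210 s, if anything falls off the work surface, if the arm or the gripper's body presses on something with over 40 N, if the wrist force passes 120 N, or if a joint passes its speed limit or range.

ROBOT

A 6-joint arm with a two-finger parallel gripper is mounted at the origin on the work surface. World frame = base frame: x ahead of the robot, y to its left, z up, the work surface at z = 0. Lengths are in m, angles in rad, forces in N, time in s.
With the tool pointing down it reaches from about 0.4 to 0.825 m from the base axis. Payload 7 kg.
Tool frame: the origin (TCP) lies at the very end of the fingers, on their centre line; the grasp point (between the pads) lies 19 mm behind it; z points along the fingers, x is the direction in which the jaws open and shut, and the axes are right-handed (so a half turn about z gives the same grasp; the last joint's range is limited). The gripper opens to 88 mm and grips with 3 to 60 N. Pads are 19 mm wide; open, the fingers measure 130 mm over their backs; the gripper's body (78 mm by 193 mm) begins 47 mm behind the grasp point.
Start: joints at [1.604, 0.359, 0.012, 0, -1.224, -0.288], TCP at [0.17, 0.653, 0.227] pointing down, gripper open.
Joint ranges: [-3.07, 3.07], [-1.43, 2.12], [-1.02, 1.25], [-3.03, 1.67], [-3.05, -0], [-3.03, 3.03]. Speed limits (rad/s): [2.39, 2.39, 3.01, 3.14, 3.14, 3.14].

INTERFACE

Orientations are given as [roll, pitch, yaw] about the fixed x, y, z axes, in that order (R = Rz(yaw) Ry(pitch) Rx(roll)).
In Python, from station import telemetry, grab_frame, arm, regions_of, pinpoint gives the robot as it stands. The module is installed in compiled form; this text tells all that it offers.
- The arm moves only by the shell command python3 -m inch 'ROWS' [FORCE]. ROWS is text: rows parted by semicolons, each of 7 numbers parted by spaces: the opening, from 0 (shut) to 1 (fully open), then the shift along the world's x, y, z in cm, then the turn, a rotation vector about the world's x, y, z in degrees. A call has 1 to 12 rows; each row is the pose to reach, as a shift and turn from the pose measured when the call began; what a row does not reach only later rows make up. A row lasts 1/8 s, in which the tool goes at most 62.5 mm and 10.7 degrees, less where a joint would pass 70% of its speed; a pose out of reach is approached as far as the arm can. A call with a gripper value outside its range is refused whole. The fingers move at their own pace and stop on an object; FORCE is the grip in N (left out, the last holds). Time passes only in rows, so rows that repeat a pose let the fingers close. It gives the time, the measured TCP pose, the force and the opening at its end, in the units of the state.
- telemetry.get_state(): the state, without advancing time (a new reading comes with each control period).
- grab_frame(name): name is "side" or "top" or "wrist"; returns a dict with "pixels" (420x560x3 uint8, red, green, blue), "fx", "fy", "cx", "cy" (pixels), "R" (3x3) and "t" (3): a world point X has camera coordinates R X + t. Camera axes: x right, y down, z forward; pixel columns grow to the right and rows downward; lengths in m; the calibration is good to about 2 mm. A picture is of the moment at which its call begins. There is no depth.
- arm.job_done(): hands the job in, once; it reports no verdict.
Trained networks look in the newest picture that a camera, given by its name, has taken for a name from the list of things; names that differ only in an ending like _2 or _b are one class to them, and where a whole thing is asked for, a point or a joint stands for the part that bears it (a point fixed in the world has none). Each returns a list of dicts, best first, with "p" (0 to 1); they miss things now and then, are a little off and sometimes report something else, mostly with a low value. They report only what shows in the picture. A call takes as long as a camera call. They do not tell look-alikes from the thing itself.
- regions_of(camera, name): "pixels" (420x560 bool, what is visible of it) and "bbox" ([left, top, right, bottom] in pixels, round what is visible of it).
- pinpoint(camera, name): "location" ([column, row] in pixels: a listed point, or the origin of a listed thing).
The state is a dict: "t": time; "q": joint angles; "qd": joint speeds; "joint_efforts": joint torques, N m; "eef_pos": TCP position; "ee_rot": TCP orientation; "force": force on the tool from outside, world axes, zero at the start; "moment": the same for the moment, N m; "width": finger opening in m.
Only numpy, scipy, OpenCV 4.12 (cv2) and the standard library are available. Lean on these libraries where they do the work, as an engineer would, in place of code of your own. Each camera call takes 0.05 s, during which the arm holds its last target. There are 200 camera calls.

## Working session

There is one attempt and no reset: what is moved stays moved. The work goes in short steps, Python scripts to look and compute and a shell command to move; the robot and the scene stay as the last step left them, time stands still between calls to the robot, and variables do not carry over. Pictures are saved under pics/ and viewed, about 12 in all and at most 16, crops included, and the job is handed in when it is done.

```bash
mkdir -p pics
cat > h.py <<'E'
import numpy as np, cv2
from station import telemetry, grab_frame, arm, regions_of, pinpoint
def ray(f,px):
    d=np.array([(px[0]-f['cx'])/f['fx'],(px[1]-f['cy'])/f['fy'],1.])
    R=np.array(f['R']);return -R.T@np.array(f['t']), R.T@d
def atz(f,px,z):
    o,d=ray(f,px);return o+d*(z-o[2])/d[2]
def proj(f,X):
    c=np.array(f['R'])@np.array(X)+np.array(f['t']);return np.array([f['fx']*c[0]/c[2]+f['cx'],f['fy']*c[1]/c[2]+f['cy']])
def tri(obs):
    A=np.zeros((3,3));b=np.zeros(3)
    for f,p in obs:
        o,d=ray(f,p);d=d/np.linalg.norm(d);M=np.eye(3)-np.outer(d,d);A+=M;b+=M@o
    return np.linalg.solve(A,b)
def save(f,n,box=None,s=1):
    im=cv2.cvtColor(f['pixels'],cv2.COLOR_RGB2BGR)
    if box: im=im[box[1]:box[3],box[0]:box[2]]
    cv2.imwrite('pics/'+n,cv2.resize(im,None,fx=s,fy=s,interpolation=cv2.INTER_CUBIC))
E
python3 - <<'E'
from h import *
print(telemetry.get_state())
F={}
for c in ['top','side']:
    F[c]=grab_frame(c);save(F[c],c+'0.png',s=1.4)
    f=F[c];print(c,-np.array(f['R']).T@np.array(f['t']),f['fx'])
    for n in ['shaker','deck','bar','knob','port','lane','side_mark','pot_mid','jar0_mid','beaker','reagent']:
        print(n,[(np.round(r['location'],1).tolist(),round(r['p'],2)) for r in pinpoint(c,n)[:7]])
E
```

```text
{'t': 0.0, 'q': array([ 1.60410492e+00,  3.59393196e-01,  1.10545085e-02, -3.36374631e-04,
       -1.22411130e+00, -2.88136425e-01]), 'qd': array([ 0.00201457, -0.00037775,  0.00139476, -0.00060424, -0.00063833,
       -0.00182371]), 'joint_efforts': array([ 3.16430132e-04, -5.82714593e+01,  2.93050826e+01,  6.99717432e+00,
        7.11073910e-03, -1.48600216e-04]), 'eef_pos': array([0.17003752, 0.65272072, 0.2256192 ]), 'ee_rot': array([-3.14142587e+00, -1.67534896e-03, -1.82573885e+00]), 'force': array([-0.38201073,  0.40155636,  0.06285617]), 'moment': array([ 0.00018698, -0.00081808,  0.03172524]), 'width': 0.0875703322563478}
top [0.42319348 0.02422155 1.10687998] 423.6460981671691
shaker [([179.8, 202.5], 0.79), ([412.7, 192.5], 0.34)]
deck [([171.1, 200.5], 0.79), ([414.1, 193.4], 0.26)]
bar [([170.1, 199.5], 0.93)]
knob [([237.2, 148.1], 0.76), ([178.5, 199.1], 0.37)]
port [([369.3, 185.2], 0.9)]
lane [([367.3, 186.9], 0.73)]
side_mark [([388.5, 241.0], 0.84)]
pot_mid [([350.9, 208.7], 0.82), ([369.3, 185.8], 0.25)]
jar0_mid [([211.8, 259.8], 0.85), ([214.5, 201.0], 0.58), ([281.3, 180.2], 0.49)]
beaker [([345.6, 139.3], 0.8)]
reagent [([412.8, 194.1], 0.59)]
side [ 0.04336281 -0.67418622  0.64873266] 418.4255380019679
shaker [([238.8, 219.3], 0.56)]
deck [([241.2, 205.4], 0.88)]
bar [([235.4, 187.3], 0.91)]
knob [([303.6, 174.0], 0.58)]
port [([367.3, 309.3], 0.88)]
lane [([372.2, 312.8], 0.72)]
side_mark [([340.3, 355.5], 0.94)]
pot_mid [([332.1, 302.5], 0.67)]
jar0_mid [([315.5, 251.2], 0.91), ([241.8, 222.2], 0.71), ([238.7, 186.5], 0.71), ([339.2, 360.4], 0.71), ([256.6, 215.3], 0.63), ([205.6, 241.6], 0.61), ([385.0, 280.8], 0.22)]
beaker [([385.4, 282.3], 0.64)]
reagent [([408.2, 359.4], 0.91), ([385.2, 280.7], 0.62)]
```

View pics/top0.png

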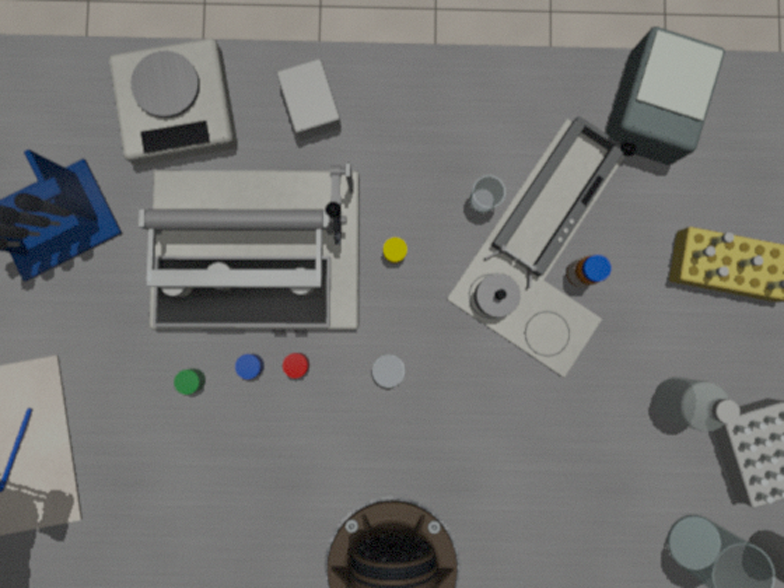

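View pics/side0.png

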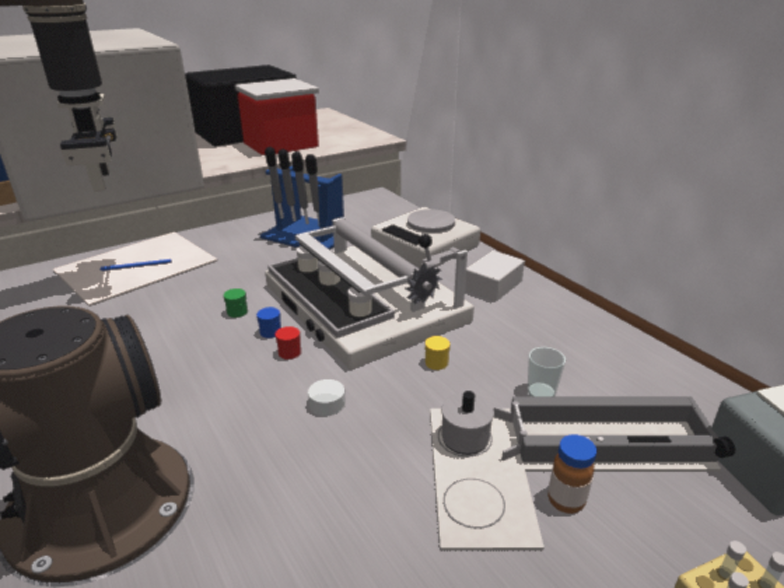

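Run:
```python
from h import *
T=grab_frame('top');S=grab_frame('side')
for n,a,b in [('bar',(170.1,199.5),(235.4,187.3)),('deck',(171.1,200.5),(241.2,205.4)),('shaker',(179.8,202.5),(238.8,219.3)),('knob',(237.2,148.1),(303.6,174)),('port',(369.3,185.2),(367.3,309.3)),('lane',(367.3,186.9),(372.2,312.8)),('mark',(388.5,241),(340.3,355.5)),('pot',(350.9,208.7),(332.1,302.5))]:
    X=tri([(T,a),(S,b)]);print(n,X.round(4),(proj(T,X)-a).round(1),(proj(S,X)-b).round(1))
for n,z in [('lane',.006),('mark',.006),('pot',.035)]: pass
print(atz(T,(367.3,186.9),.006),atz(T,(369.3,185.2),0),atz(T,(388.5,241),.006),atz(T,(350.9,208.7),.035),atz(T,(412.8,194.1),.05),atz(T,(345.6,139.3),0))
print('jarside',[atz(S,p,.073).round(3) for p in [(241.8,222.2),(256.6,215.3),(205.6,241.6)]])
for c in ['top','side']:
    for r in regions_of(c,'pot_mid')[:2]+regions_of(c,'knob')[:2]+regions_of(c,'bar')[:1]:
        ys,xs=np.where(r['pixels']);print(c,r['p'],np.round(r['bbox']),xs.mean(),ys.mean(),cv2.minAreaRect(np.c_[xs,ys].astype(np.float32)))
```

```text
bar [0.5017 0.2686 0.1127] [-0.7  1.3] [ 1.2 -0. ]
deck [0.512  0.2783 0.0468] [ 1.  -1.7] [-1.7  0. ]
shaker [0.5043 0.2683 0.0072] [-0.4  0.6] [ 0.7 -0. ]
knob [0.6132 0.1059 0.1903] [-0.2  0.2] [ 0.2 -0. ]
port [ 0.5562 -0.2214  0.0189] [-0.7  0.9] [ 1.4 -0.2]
lane [ 0.5593 -0.2236  0.0076] [ 1.2 -1.5] [-2.3  0.3]
mark [ 0.4215 -0.2783  0.0154] [ 1.8 -2.4] [-4.1  0.3]
pot [ 0.4953 -0.1731  0.0308] [-0.2  0.2] [ 0.3 -0. ]
[ 0.5555438  -0.22082898  0.006     ] [ 0.56086387 -0.22743809  0.        ] [ 0.4151797  -0.27625141  0.006     ] [ 0.49561724 -0.17271384  0.035     ] [ 0.53407894 -0.32573768  0.05      ] [ 0.68227211 -0.16425134  0.        ]
jarside [array([0.455, 0.156, 0.073]), array([0.505, 0.165, 0.073]), array([0.34 , 0.125, 0.073])]
top 0.97 [335. 195. 373. 225.] 354.32824427480915 210.6972010178117 ((354.5, 210.5), (29.0, 33.0), 90.0)
top 0.7 [114. 204. 138. 209.] 126.22950819672131 207.38524590163934 ((126.0, 208.0), (6.0, 22.0), 90.0)
top 0.82 [231. 120. 246. 157.] 238.68350168350167 138.45117845117846 ((237.5, 137.0), (36.0, 11.0), 90.0)
top 0.82 [105. 151. 247. 208.] 168.74382480264833 175.00636618283676 ((175.0, 177.0), (56.0, 144.0), 90.0)
side 0.91 [316. 278. 356. 326.] 333.12307692307695 301.9846153846154 ((333.5522766113281, 301.5584411621094), (36.332862854003906, 45.20806884765625), 3.1798300743103027)
side 0.77 [295. 168. 330. 190.] 310.872131147541 179.7704918032787 ((310.18206787109375, 180.96763610839844), (30.48229217529297, 20.765792846679688), 25.463346481323242)
side 0.87 [211. 157. 313. 215.] 265.9933301572177 187.82991900905193 ((261.3072509765625, 187.86842346191406), (106.64532470703125, 40.59693145751953), 27.613027572631836)
```

The top view (1.4x scale) shows the shaker at left with its bar over three jar tops at (175,290), (218,272) and (301,285). The pawl knob is at (333,210). The port is at right: pot (496,296), empty ring (547,333), reagent (590,268) and beaker (487,192). The side view also shows three off-white jars, at (308,258), (330,272) and (360,300).

Look-alikes of the jars are the green (187,382), blue (248,366), red (295,365) and yellow (395,249) ones, plus a flat white dish (388,371). The wanted ones are the white jars under the bar.

The pot comes first, so I'm moving over it, high.

```bash
python3 -m inch '0.5 5 -5 9 0 0 0; 0.5 24 -35 9 0 0 -10;0.5 24 -35 9 0 0 -20;0.5 24 -35 9 0 0 -22;0.5 24 -35 9 0 0 -22;0.5 24 -35 9 0 0 -22;0.5 24 -35 9 0 0 -22;0.5 32 -82.5 6 0 0 -22;0.5 32 -82.5 6 0 0 -22;0.5 32 -82.5 6 0 0 -22;0.5 32 -82.5 6 0 0 -22;0.5 32 -82.5 6 0 0 -22'; python3 -m inch '0.5 0 0 0 0 0 0;0.5 0 0 0 0 0 0'
```

```text
t: 3.1
eef_pos: [0.4579, 0.0055, 0.2976]
ee_rot: [-3.141, 0.001, -2.209]
force: [1.4, 1.0, 0.2]
width: 0.0439
t: 3.35
eef_pos: [0.4579, 0.0052, 0.2978]
ee_rot: [-3.141, 0.002, -2.211]
force: [-0.4, 0.1, 0.3]
width: 0.0437
```

```bash
python3 -m inch '0.5 3 -18 -2 0 0 0;0.5 3 -18 -2 0 0 0;0.5 3 -18 -2 0 0 0;0.5 3 -18 -2 0 0 0;0.5 3 -18 -2 0 0 0'
python3 - <<'E'
from h import *
f=grab_frame('wrist');save(f,'w1.png',s=1.3)
print((-np.array(f['R']).T@np.array(f['t'])).round(3))
for n,z in [('pot_mid',.035),('side_mark',.006),('lane',.006),('port',0)]:
    print(n,[(np.round(r['location'],1).tolist(),round(r['p'],2),atz(f,r['location'],z).round(4).tolist()) for r in pinpoint('wrist',n)[:3]])
E
```

```text
t: 3.98
eef_pos: [0.4882, -0.1737, 0.2776]
ee_rot: [-3.141, 0.002, -2.21]
force: [0.5, -0.3, -0.2]
width: 0.0438
[ 0.548 -0.217  0.436]
pot_mid [([273.6, 171.1], 0.71, [0.4917, -0.1753, 0.035])]
side_mark [([381.1, 156.2], 0.79, [0.4281, -0.281, 0.006])]
lane [([267.9, 92.3], 0.74, [0.561, -0.2191, 0.006])]
port [([268.1, 90.9], 0.69, [0.5623, -0.2202, 0.0])]
```

View pics/w1.png

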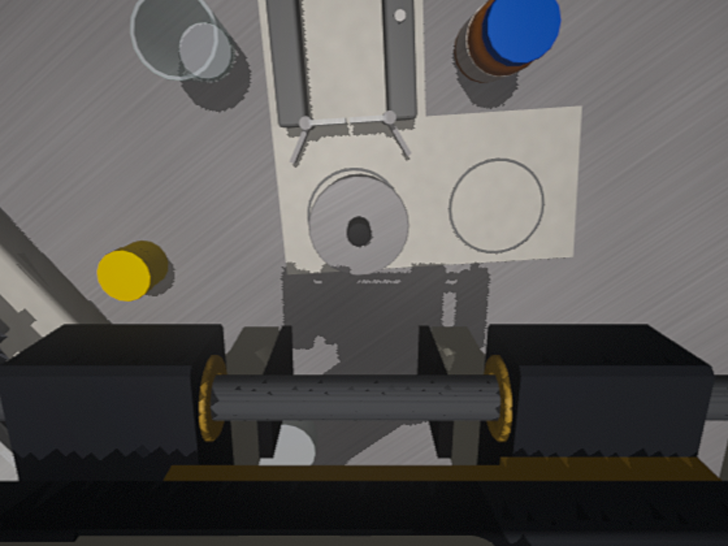

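The view (1.3x) shows the flap hinges at (306,124) and (390,118), the pot with its knob at (359,231), and the empty ring centred at (496,206).

Run:
```python
from h import *
f=grab_frame('wrist')
A=lambda x,y,z: atz(f,(x/1.3,y/1.3),z)
L=A(306,124,.046);R=A(390,118,.046);d=L-R
print('flap',L.round(4),R.round(4),np.linalg.norm(d),(L+R)[:2]/2,'yaw',np.degrees(np.arctan2(d[1],d[0]))-90)
a=A(284,262,.006);b=A(574,256,.006);d=a-b;print('front edge',a.round(4),b.round(4),np.linalg.norm(d),np.degrees(np.arctan2(d[1],d[0]))-90)
a=A(284,262,.006);b=A(582,107,.006)
print('ring',A(496,206,.006),'knob',A(359,231,.079),A(360,223,.094))
for yaw in (-34,-35,-36,-37):
  c,s=np.cos(np.radians(yaw)),np.sin(np.radians(yaw))
  o=(L+R)[:2]/2; M=np.array([[c,-s],[s,c]]);print(yaw,o+M@[-.08,-.125],o+M@[-.08,0])
```

```text
flap [ 0.577  -0.1909  0.046 ] [ 0.5423 -0.245   0.046 ] 0.0643009285978344 [ 0.55968979 -0.21792641] yaw -32.67172484023873
front edge [ 0.4974 -0.0979  0.006 ] [ 0.3454 -0.3125  0.006 ] 0.26297185642116305 -35.30659802935006
ring [ 0.42592198 -0.27992276  0.006     ] knob [ 0.49131381 -0.17773494  0.079     ] [ 0.49788409 -0.18336471  0.094     ]
-34 [ 0.42346767 -0.27682068] [ 0.49336678 -0.17319098]
-35 [ 0.42246057 -0.2744343 ] [ 0.49415762 -0.1720403 ]
-36 [ 0.42149527 -0.27203072] [ 0.49496843 -0.17090359]
-37 [ 0.42057207 -0.26961065] [ 0.49579895 -0.16978121]
```

```bash
python3 -m inch '0.5 0.4 -0.2 -6 0 0 2;0.5 0.4 -0.2 -12 0 0 2;0.5 0.4 -0.2 -17 0 0 2;0.5 0.4 -0.2 -20.2 0 0 2;0.5 0.4 -0.2 -20.2 0 0 2;0 0.4 -0.2 -20.2 0 0 2;0 0.4 -0.2 -20.2 0 0 2;0 0.4 -0.2 -20.2 0 0 2;0 0.4 -0.2 -20.2 0 0 2;0 0.4 -0.2 -20.2 0 0 2;0 0.4 -0.2 -20.2 0 0 2' 10
```

```text
t: 5.65
eef_pos: [0.4925, -0.1759, 0.0774]
ee_rot: [-3.139, 0.003, -2.174]
force: [-1.9, -0.8, 8.5]
width: 0.0175
```

```bash
python3 -m inch '0 -0.7 -1 0 0 0 0;0 -1.4 -2 0 0 0 0;0 -2.1 -3.1 0 0 0 0;0 -2.8 -4.1 0 0 0 0;0 -3.5 -5.1 0 0 0 0;0 -4.2 -6.2 0 0 0 0;0 -4.9 -7.2 0 0 0 0;0 -5.6 -8.2 0 0 0 0;0 -6.2 -9.2 0 0 0 0;0 -6.7 -9.9 0 0 0 0;0 -6.9 -10.2 0 0 0 0;0 -6.9 -10.2 0 0 0 0'; python3 -m inch '0.5 0 0 0 0 0 0;0.5 0 0 0 0 0 0;0.5 0 0 0 0 0 0;0.5 0 0 6 0 0 0;0.5 0 0 12 0 0 0;0.5 5 8 20 0 0 0;0.5 5 8 20 0 0 0;0.5 5 8 20 0 0 0;0.5 5 8 20 0 0 0'
python3 - <<'E'
from h import *
f=grab_frame('wrist');save(f,'w2.png',s=1.3)
for n,z in [('pot_mid',.035),('side_mark',.006),('lane',.006)]:
    print(n,[(np.round(r['location'],1).tolist(),round(r['p'],2),atz(f,r['location'],z).round(4).tolist()) for r in pinpoint('wrist',n)[:3]])
E
```

```text
t: 7.15
eef_pos: [0.4233, -0.2784, 0.0773]
ee_rot: [-3.139, 0.002, -2.174]
force: [2.0, -2.1, 2.4]
width: 0.0174
t: 8.28
eef_pos: [0.4728, -0.198, 0.2767]
ee_rot: [-3.14, 0.002, -2.173]
force: [-0.9, -0.9, 0.3]
width: 0.0438
pot_mid [([361.8, 172.6], 0.85, [0.4216, -0.2769, 0.035])]
side_mark [([244.1, 91.7], 0.35, [0.5627, -0.2198, 0.006])]
lane [([243.1, 95.1], 0.88, [0.5605, -0.2168, 0.006])]
```

View pics/w2.png

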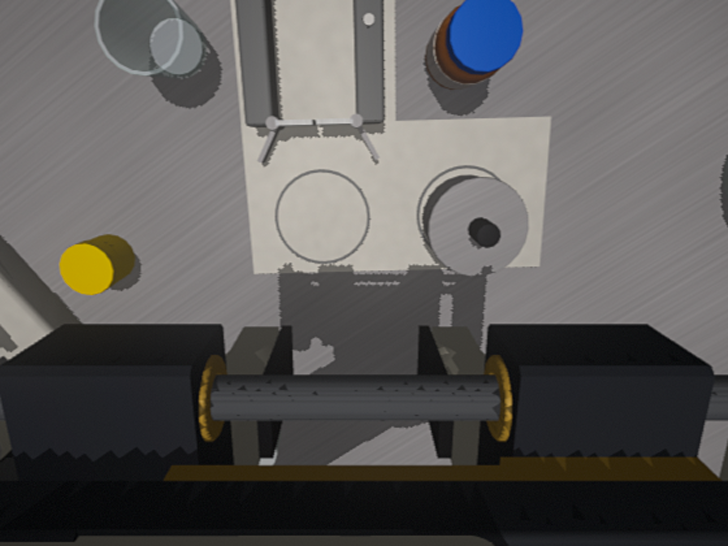

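The pot (axis near (480,232)) stands in the right ring, whose visible arc puts its centre near (464,212). The empty ring is centred at (322,216).

Run:
```python
from h import *
f=grab_frame('wrist')
A=lambda x,y,z: atz(f,(x/1.3,y/1.3),z)
r=A(464.5,212,.006);e=A(322.5,216,.006);L=A(272,123,.046);R=A(357,120,.046)
d=(e-r)[:2];print('ring',r,'empty',e,np.linalg.norm(d),'yaw',np.degrees(np.arctan2(d[1],d[0]))-90)
d=(L-R)[:2];print('flap',(L+R)/2,np.linalg.norm(d),np.degrees(np.arctan2(d[1],d[0]))-90)
k=proj(f,[.4233,-.2784,.064]);print('pot lid centre px',k*1.3, 'knob top px',proj(f,[.4233,-.2784,.094])*1.3)
T=grab_frame('top');S=grab_frame('side')
print([atz(c,pinpoint(n,'pot_mid')[0]['location'],.035) for n,c in (('top',T),('side',S))])
```

```text
ring [ 0.42513122 -0.28195315  0.006     ] empty [ 0.49329537 -0.1770526   0.006     ] 0.12510186951826374 yaw -33.015722690757215
flap [ 0.55923168 -0.22010149  0.046     ] 0.06468840035153442 -32.72596759870046
pot lid centre px [477.96156916 228.0975644 ] knob top px [488.15829934 235.89719127]
[array([ 0.42365112, -0.27977094,  0.035     ]), array([ 0.42446521, -0.28264913,  0.035     ])]
```

The pot is within about 4 mm of the ring centre, and the port yaw is about -33°, with its origin near (0.560,-0.220). Next is the pawl: I'll go up over the knob with the jaws along world x, so they stay clear of the swinging bar.

```bash
python3 - <<'E'
from h import *
print(telemetry.get_state()['q'].round(3))
E
python3 -m inch '0.5 0 0 6 0 0 -9;0.5 4 10 8 0 0 -18;0.5 7 20 8 0 0 -27;0.5 9 27 8 0 0 -36;0.5 9 27 8 0 0 -45;0.5 9 27 8 0 0 -55;0.5 9 27 8 0 0 -55;0.5 9 27 8 0 0 -55;0.5 9 27 8 0 0 -55'
python3 - <<'E'
from h import *
print(telemetry.get_state()['q'].round(3))
f=grab_frame('wrist');save(f,'w3.png',s=1.3)
print((-np.array(f['R']).T@np.array(f['t'])).round(3))
for n,z in [('knob',.196)]:
    print(n,[(np.round(r['location'],1).tolist(),round(r['p'],2),atz(f,r['location'],z).round(4).tolist()) for r in pinpoint('wrist',n)[:3]])
E
```

```text
[-0.015  0.057 -0.26  -0.    -1.251  0.982]
t: 9.85
eef_pos: [0.5628, 0.0702, 0.3573]
ee_rot: [-3.139, 0.002, -3.134]
force: [0.7, -0.9, -0.1]
width: 0.0439
[ 0.471  0.122 -0.01   0.003 -1.437 -0.465]
[ 0.564 -0.003  0.515]
knob []
```

View pics/w3.png

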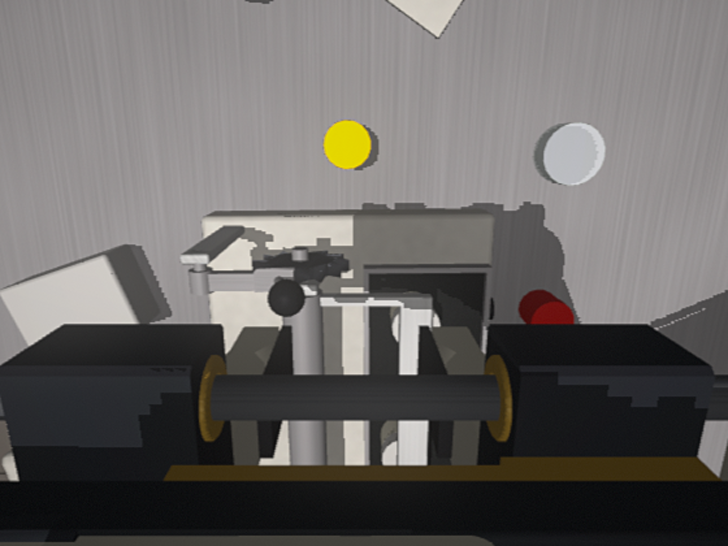

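The black ball knob is at (287,298); the wheel is beside it at about (315,265).

Run:
```python
from h import *
f=grab_frame('wrist');T=grab_frame('top')
print(atz(f,(287/1.3,298/1.3),.196),tri([(f,(287/1.3,298/1.3)),(T,(333/1.4,210/1.4))]),atz(T,(333/1.4,210/1.4),.196))
a=atz(f,(353/1.3,213/1.3),.05);print(a)
```

```text
[0.61091701 0.10600828 0.196     ] [0.6084835  0.10332767 0.20265597] [0.60836419 0.10356638 0.196     ]
[0.56646162 0.0693593  0.05      ]
```

```bash
python3 -m inch '0.65 4.7 3.5 -4 0 0 0;0.65 4.7 3.5 -8 0 0 0;0.65 4.7 3.5 -12 0 0 0;0.65 4.7 3.5 -15 0 0 0;0.65 4.7 3.5 -17.4 0 0 0;0.65 4.7 3.5 -17.4 0 0 0;0 4.7 3.5 -17.4 0 0 0;0 4.7 3.5 -17.4 0 0 0;0 4.7 3.5 -17.4 0 0 0;0 4.7 3.5 -17.4 0 0 0;0 4.7 3.5 -17.4 0 0 0;0 4.7 3.5 -17.4 0 0 0' 40
```

```text
t: 11.55
eef_pos: [0.6106, 0.1056, 0.184]
ee_rot: [-3.14, 0.004, -3.135]
force: [1.8, -1.3, 2.1]
width: 0.0241
```

```bash
python3 -m inch '0 0.3 0 0.5 0 0 0;0 0.6 0 0.9 0 0 0;0 1 0 1.35 0 0 0;0 1.4 0 1.8 0 0 0;0 1.9 0 2.2 0 0 0;0 2.1 0 2.4 0 0 0;0 2.1 0 2.4 0 0 0;0 2.1 0 2.4 0 0 0'
python3 - <<'E'
from h import *
S=grab_frame('side');save(S,'s1.png',(180,120,380,270),3)
E
```

```text
t: 12.55
eef_pos: [0.6292, 0.1057, 0.2089]
ee_rot: [-3.139, -0.0, -3.135]
force: [-11.3, 4.4, 1.0]
width: 0.0242
```

View pics/s1.png

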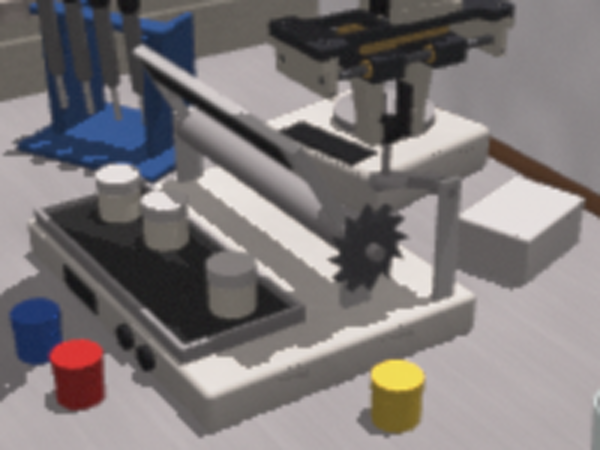

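The pawl is up at about (400,180) and held, the bar is swinging up, and exactly three jars stand on the deck at (118,192), (165,222) and (232,285). I'll hold on, then lower.

```bash
for i in 1 2; do python3 -m inch '0 0 0 0 0 0 0;0 0 0 0 0 0 0;0 0 0 0 0 0 0;0 0 0 0 0 0 0;0 0 0 0 0 0 0;0 0 0 0 0 0 0;0 0 0 0 0 0 0;0 0 0 0 0 0 0;0 0 0 0 0 0 0;0 0 0 0 0 0 0;0 0 0 0 0 0 0;0 0 0 0 0 0 0'; done; python3 -m inch '0 -0.4 0 -0.45 0 0 0;0 -0.8 0 -0.9 0 0 0;0 -1.2 0 -1.4 0 0 0;0 -1.5 0 -1.8 0 0 0;0 -1.8 0 -2.3 0 0 0;0 -1.9 0 -2.5 0 0 0;0.65 -1.9 0 -2.5 0 0 0;0.65 -1.9 0 -2.5 0 0 0;0.65 -1.9 0 -2.5 0 0 0;0.65 -1.9 0 -2.5 0 0 0'; python3 -m inch '0.65 0 0 5 0 0 0;0.65 0 0 10 0 0 0;0.65 0 0 16 0 0 0;0.65 -8 0 16 0 0 0;0.65 -8 0 16 0 0 0;0.65 -8 0 16 0 0 0'
python3 - <<'E'
from h import *
S=grab_frame('side');save(S,'s2.png',(180,120,380,270),3)
T=grab_frame('top')
for c,f in (('top',T),('side',S)):
    print(c,[(np.round(r['location'],1).tolist(),round(r['p'],2),atz(f,r['location'],.073).round(4).tolist()) for r in pinpoint(c,'jar0_mid')])
save(T,'t2.png',(90,110,290,260),3)
E
```

```text
t: 14.1
eef_pos: [0.6288, 0.1057, 0.2089]
ee_rot: [-3.139, -0.001, -3.135]
force: [-3.8, 2.7, -6.0]
width: 0.024
t: 15.6
eef_pos: [0.6288, 0.1058, 0.2089]
ee_rot: [-3.139, -0.001, -3.135]
force: [-3.6, 3.4, -7.3]
width: 0.0238
t: 16.85
eef_pos: [0.6101, 0.1057, 0.1839]
ee_rot: [-3.139, -0.001, -3.135]
force: [-1.8, -0.0, -0.4]
width: 0.0554
t: 17.6
eef_pos: [0.5294, 0.1057, 0.3447]
ee_rot: [-3.14, 0.001, -3.134]
force: [0.2, 0.2, 0.3]
width: 0.0569
top [([211.6, 263.8], 0.61, [0.3536, 0.1713, 0.073]), ([283.5, 181.3], 0.51, [0.5577, 0.0005, 0.073])]
side [([257.5, 213.9], 0.78, [0.5106, 0.17, 0.073]), ([205.1, 246.6], 0.57, [0.3308, 0.1061, 0.073])]
```

View pics/s2.png

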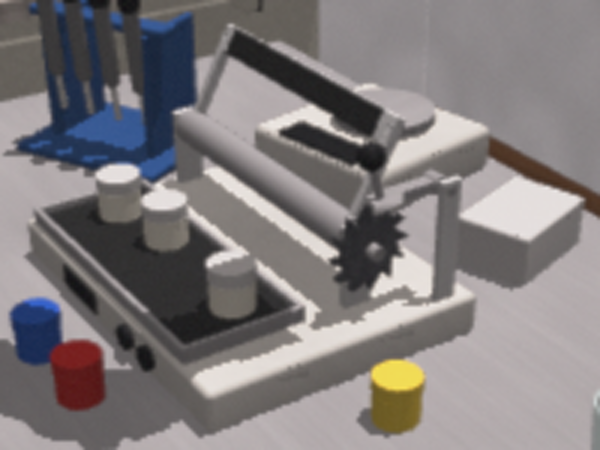

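View pics/t2.png

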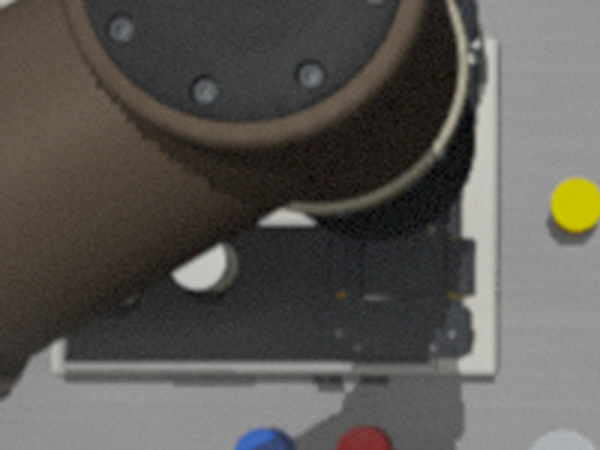

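The bar stands open with the knob and pawl down on the wheel at (372,155). The cap-top centres are at about (120,176), (166,204) and (231,266) in the side crop. The arm hides most of the jars from the top.

Run:
```python
from h import *
S=grab_frame('side');T=grab_frame('top')
for p in [(120,176),(166,204),(231,266)]: print(atz(S,(180+p[0]/3,120+p[1]/3),.096).round(4))
print(atz(T,(90+199/3,110+265/3),.096).round(4))
```

```text
[0.5002 0.3747 0.096 ]
[0.5108 0.296  0.096 ]
[0.5042 0.1603 0.096 ]
[0.5083 0.304  0.096 ]
```

```bash
python3 -m inch '0.75 0 0 0 0 0 10;0.75 -1 3 0 0 0 20;0.75 -2 6 0 0 0 30;0.75 -2.3 6 0 0 0 40;0.75 -2.3 6 0 0 0 50;0.75 -2.3 6 0 0 0 60;0.75 -2.3 6 -2 0 0 70;0.75 -2.3 6 -4 0 0 80;0.75 -2.3 6 -4 0 0 90;0.75 -2.3 6 -4 0 0 90;0.75 -2.3 6 -4 0 0 90'
python3 - <<'E'
from h import *
f=grab_frame('wrist');save(f,'w4.png',s=1.3)
print((-np.array(f['R']).T@np.array(f['t'])).round(3))
print([(np.round(r['location'],1).tolist(),round(r['p'],2),atz(f,r['location'],.073).round(4).tolist()) for r in pinpoint('wrist','jar0_mid')])
for r in regions_of('wrist','jar0_mid'):print(np.round(r['bbox']),r['p'])
E
```

```text
t: 19.27
eef_pos: [0.5081, 0.1658, 0.3031]
ee_rot: [-3.138, -0.002, -1.568]
force: [0.0, 0.6, -0.7]
width: 0.0657
[0.582 0.167 0.461]
[([261.7, 281.0], 0.85, [0.3893, 0.1784, 0.073]), ([413.9, 112.4], 0.58, [0.5746, 0.0248, 0.073]), ([271.8, 178.4], 0.55, [0.5073, 0.1671, 0.073])]
[389.  91. 440. 138.] 0.87
[243. 261. 282. 289.] 0.77
[249. 156. 296. 206.] 0.73
```

View pics/w4.png

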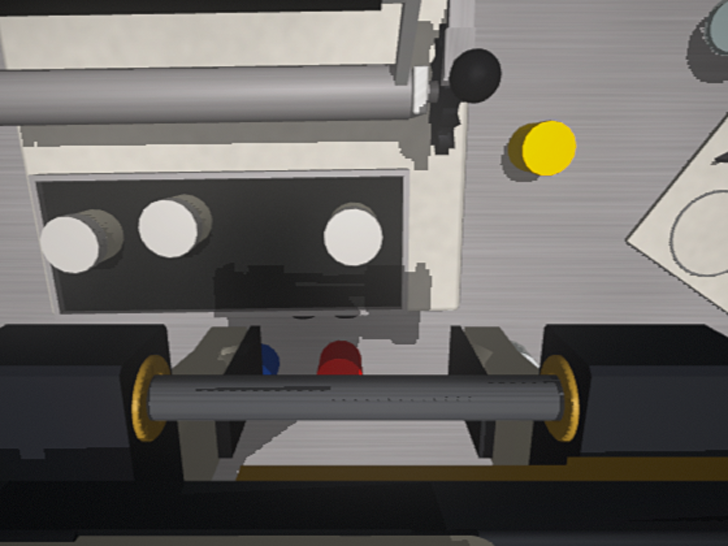

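Three white caps are on the deck at (353,237), (169,228) and (70,244). The yellow look-alike (548,148) and the red one (340,360) are off the deck. I'm localising the caps at z = 96 mm.

Run:
```python
from h import *
f=grab_frame('wrist')
for p in [(353,237),(169,228),(70,244)]: print(atz(f,(p[0]/1.3,p[1]/1.3),.096).round(4))
```

```text
[0.5077 0.1673 0.096 ]
[0.5141 0.3067 0.096 ]
[0.5014 0.3835 0.096 ]
```

```bash
python3 -m inch '0.75 -0.1 0.1 -6 0 0 0;0.75 -0.1 0.1 -12 0 0 0;0.75 -0.1 0.1 -18 0 0 0;0.75 -0.1 0.1 -22 0 0 0;0.75 -0.1 0.1 -23.7 0 0 0;0.75 -0.1 0.1 -23.7 0 0 0;0 -0.1 0.1 -23.7 0 0 0;0 -0.1 0.1 -23.7 0 0 0;0 -0.1 0.1 -23.7 0 0 0;0 -0.1 0.1 -23.7 0 0 0;0 -0.1 0.1 -23.7 0 0 0;0 -0.1 0.1 -23.7 0 0 0' 20; python3 -m inch '0 0 0 3 0 0 0;0 0 0 8 0 0 0;0 0 0 14 0 0 0;0 0 -4 14 0 0 -9;0 0 -9 14 0 0 -18;0 0 -14 14 0 0 -27;0 -0.5 -19 14 0 0 -33;0 -1 -24 14 0 0 -33;0 -1 -29 14 0 0 -33;0 -1 -34 14 0 0 -33;0 -1 -34.6 14 0 0 -33;0 -1 -34.6 14 0 0 -33'
```

```text
t: 20.98
eef_pos: [0.5073, 0.1671, 0.0673]
ee_rot: [-3.137, -0.001, -1.565]
force: [-2.2, 0.0, 6.8]
width: 0.0447
t: 22.48
eef_pos: [0.497, -0.1792, 0.2071]
ee_rot: [-3.137, -0.001, -2.143]
force: [0.6, -0.0, -1.0]
width: 0.0443
```

```bash
python3 -m inch '0 0 0 -6 0 0 0;0 0 0 -12 0 0 0;0 0 0 -16 0 0 0;0 0 0 -17.6 0 0 0;0 0 0 -18.3 0 0 0;0 0 0 -18.3 0 0 0;0.7 0 0 -18.3 0 0 0;0.7 0 0 -18.3 0 0 0;0.7 0 0 -18.3 0 0 0;0.7 0 0 -18.3 0 0 0'; python3 -m inch '0.7 0 0 6 0 0 -2;0.7 -3.3 2.2 10 0 0 -12;0.1 -3.3 2.2 11 0 0 -22;0.1 -5.5 3.5 11 0 0 -32;0 -5.5 3.5 11 0 0 -42;0 -5.5 3.5 11 0 0 -52;0 -5.5 3.5 11 0 0 -62;0 -5.5 3.5 11 0 0 -72;0 -5.5 3.5 11 0 0 -82;0 -5.5 3.5 11 0 0 -90;0 -5.5 3.5 11 0 0 -90;0 -5.5 3.5 11 0 0 -90';python3 - <<'E'
from h import *
f=grab_frame('wrist');T=grab_frame('top');S=grab_frame('side')
o=np.array([.56,-.2204]);c,s=np.cos(np.radians(-33)),np.sin(np.radians(-33));M=np.array([[c,-s],[s,c]])
for n,g in (('wrist',f),('top',T),('side',S)):
  for r in pinpoint(n,'jar0_mid'):
    X=atz(g,r['location'],.029);print(n,np.round(r['location']),round(r['p'],2),X.round(3),'port',(M.T@(X[:2]-o)).round(4))
save(T,'t3.png',(260,60,480,270),2.5)
print(telemetry.get_state()['eef_pos'],telemetry.get_state()['ee_rot'],telemetry.get_state()['width'])
E
```

```text
t: 23.72
eef_pos: [0.4971, -0.1793, 0.0243]
ee_rot: [-3.137, -0.001, -2.143]
force: [-0.2, 0.6, -1.1]
width: 0.0613
t: 25.22
eef_pos: [0.442, -0.1443, 0.1343]
ee_rot: [-3.137, -0.001, 2.572]
force: [0.2, 0.8, -0.4]
width: -0.0001
wrist [187. 212.] 0.56 [ 0.497 -0.176  0.029] port [-0.077   0.0034]
wrist [ 97. 198.] 0.56 [ 0.546 -0.219  0.029] port [-0.0125 -0.0064]
top [210. 259.] 0.62 [0.364 0.182 0.029] port [-0.3837  0.2303]
top [285. 179.] 0.49 [ 0.569 -0.004  0.029] port [-0.1104  0.1863]
side [205. 244.] 0.93 [0.356 0.174 0.029] port [-0.3859  0.2203]
side [335. 304.] 0.87 [ 0.498 -0.179  0.029] port [-0.0745  0.0014]
side [313. 253.] 0.51 [ 0.568 -0.004  0.029] port [-0.1107  0.1858]
[ 0.44208179 -0.14424973  0.13427278] [-3.13670386e+00 -6.04903615e-04  2.56998828e+00] 0.0002485797269892885
```

View pics/t3.png

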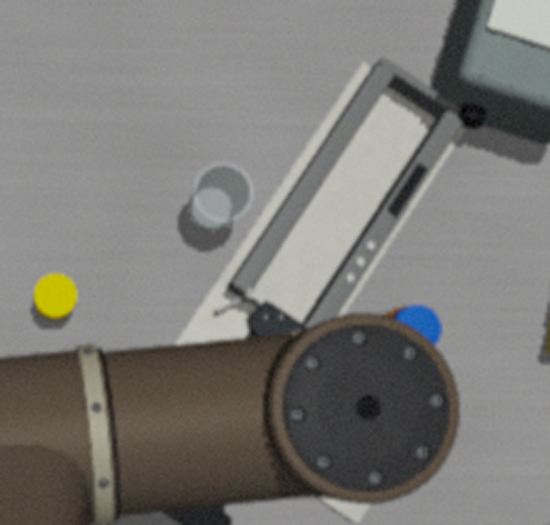

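The lane is clear of the arm except near the flap; beaker (220,195) and reagent (415,325) are untouched. The jar stands upright at port (-75, 2) mm. The closed gripper is behind it on the lane axis, so I'll lower and push.

```bash
python3 -m inch '0 0 0 -6 0 0 0;0 0 0 -10.7 0 0 0;0 0 0 -10.7 0 0 0;0 1.2 -0.8 -10.7 0 0 0;0 2.4 -1.6 -10.7 0 0 0;0 3.6 -2.3 -10.7 0 0 0;0 4.6 -3 -10.7 0 0 0;0 5.6 -3.6 -10.7 0 0 0;0 6.6 -4.3 -10.7 0 0 0;0 7.6 -4.9 -10.7 0 0 0;0 8.6 -5.6 -10.7 0 0 0;0 9.5 -6.2 -10.7 0 0 0' 20; python3 -m inch '0 1 -0.65 0 0 0 0;0 2 -1.3 0 0 0 0;0 3 -1.95 0 0 0 0;0 4 -2.6 0 0 0 0;0 4.5 -2.9 0 0 0 0;0 4.5 -2.9 0 0 0 0'
python3 - <<'E'
from h import *
S=grab_frame('side');save(S,'s3.png',(290,230,490,380),3)
f=grab_frame('wrist')
o=np.array([.56,-.2204]);c,s=np.cos(np.radians(-33)),np.sin(np.radians(-33));M=np.array([[c,-s],[s,c]])
for n,g in (('wrist',f),('side',S)):
  for r in pinpoint(n,'jar0_mid'):
    X=atz(g,r['location'],.029);print(n,np.round(r['location']),round(r['p'],2),X.round(3),'port',(M.T@(X[:2]-o)).round(4))
E
```

```text
t: 27.02
eef_pos: [0.5369, -0.2068, 0.0279]
ee_rot: [-3.137, -0.002, 2.569]
force: [-4.0, 2.4, 2.9]
width: 0.0004
t: 27.78
eef_pos: [0.5825, -0.2361, 0.0277]
ee_rot: [-3.137, -0.001, 2.569]
force: [1.0, -2.2, -1.2]
width: 0.0005
side [206. 245.] 0.83 [0.359 0.172 0.029] port [-0.3822  0.2198]
side [312. 257.] 0.71 [ 0.555 -0.017  0.029] port [-0.1147  0.1675]
side [400. 302.] 0.7 [ 0.617 -0.25   0.029] port [0.0641 0.0067]
```

View pics/s3.png

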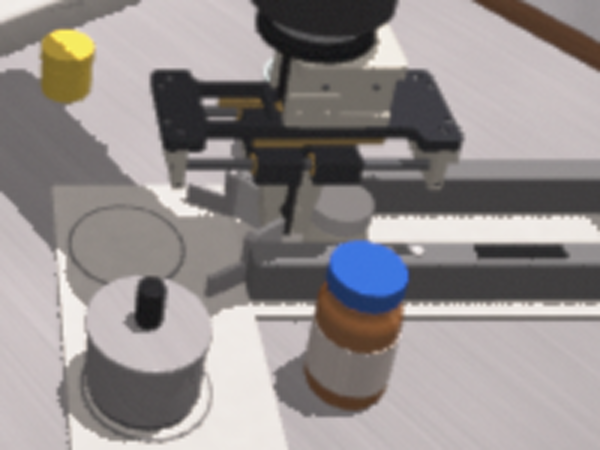

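The jar is through at port x ≈ 64 mm, with the gripper still holding the leaves apart. The pot sits in its ring. I'll push 1 cm more, come up, and go over to the next jar.

```bash
python3 -m inch '0 0.8 -0.55 0 0 0 0;0 0.8 -0.55 0 0 0 0;0 0 0 0 0 0 0;0 0 0 6 0 0 0;0 0 0 12 0 0 0;0 0 0 18 0 0 0;0.75 -2 6 22 0 0 8;0.75 -4 12 25 0 0 16;0.75 -6 18 27 0 0 24;0.75 -7 24 27 0 0 33;0.75 -7 30 27 0 0 33;0.75 -7 36 27 0 0 33'; python3 -m inch '0.75 -0.5 17 0 0 0 0;0.75 -0.5 17 0 0 0 0;0.75 -0.5 17 0 0 0 0;0.75 -0.5 17 0 0 0 0'
python3 - <<'E'
from h import *
o=np.array([.56,-.2204]);c,s=np.cos(np.radians(-33)),np.sin(np.radians(-33));M=np.array([[c,-s],[s,c]])
f=grab_frame('wrist');save(f,'w5.png',s=1.3);S=grab_frame('side')
for n,g,z in (('wrist',f,.073),('side',S,.029),('side',S,.073)):
  for r in pinpoint(n,'jar0_mid'):
    X=atz(g,r['location'],z);print(n,np.round(r['location']),round(r['p'],2),X.round(3),'port',(M.T@(X[:2]-o)).round(4))
im=S['pixels'];save(S,'s4.png',(180,140,480,370),2.5)
E
```

```text
t: 29.48
eef_pos: [0.5109, 0.1106, 0.2984]
ee_rot: [-3.137, 0.0, -3.137]
force: [1.3, -0.3, -0.4]
width: 0.0548
t: 29.98
eef_pos: [0.5046, 0.283, 0.2973]
ee_rot: [-3.136, -0.001, -3.134]
force: [0.0, -0.6, -0.2]
width: 0.0658
wrist [405.  77.] 0.81 [0.379 0.184 0.073] port [-0.3723  0.2406]
side [405. 305.] 0.69 [ 0.621 -0.26   0.029] port [ 0.0732 -0.0001]
side [311. 253.] 0.66 [ 0.564 -0.003  0.029] port [-0.115   0.1849]
side [207. 247.] 0.59 [0.355 0.161 0.029] port [-0.3796  0.2084]
side [341. 356.] 0.19 [ 0.42  -0.293  0.029] port [-0.078  -0.1367]
side [405. 305.] 0.69 [ 0.58  -0.29   0.073] port [ 0.0548 -0.047 ]
side [311. 253.] 0.66 [ 0.527 -0.05   0.073] port [-0.12    0.1248]
side [207. 247.] 0.59 [0.333 0.102 0.073] port [-0.3659  0.1466]
side [341. 356.] 0.19 [ 0.393 -0.32   0.073] port [-0.0856 -0.174 ]
```

View pics/s4.png

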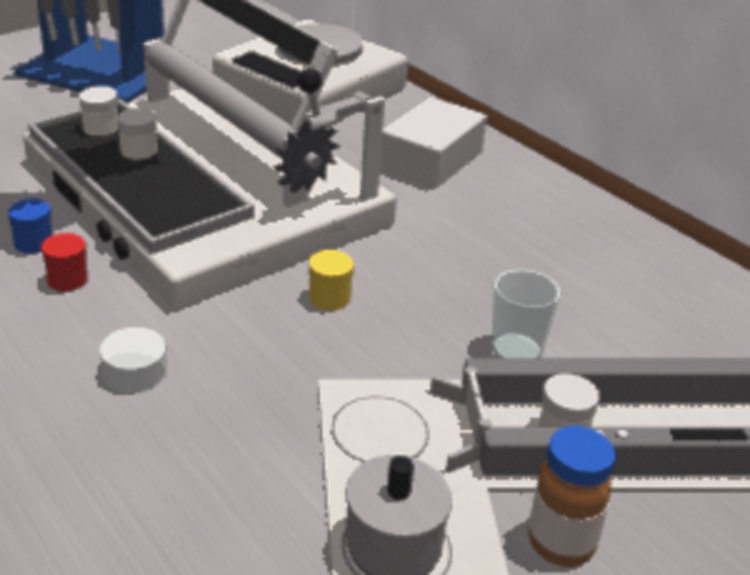

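View pics/w5.png

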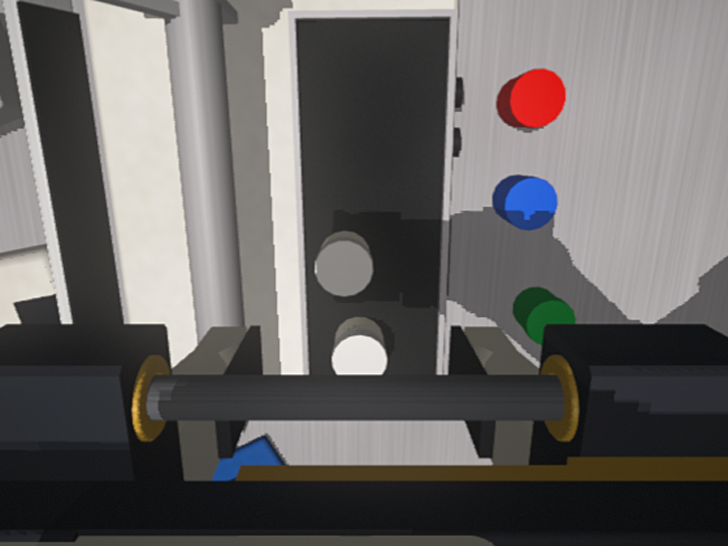

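The first jar is in the lane and the flap is shut; the pot is in its ring and the bar is open. In the wrist view the two remaining caps are at (344,267) and (359,357), with the coloured ones off the deck.

Run:
```python
from h import *
f=grab_frame('wrist')
for p in [(344,267),(359,357)]: print(atz(f,(p[0]/1.3,p[1]/1.3),.096).round(4))
```

```text
[0.5151 0.3035 0.096 ]
[0.5033 0.3786 0.096 ]
```

```bash
python3 -m inch '0.75 1 2.1 -6 0 0 0;0.75 1 2.1 -12 0 0 0;0.75 1 2.1 -17 0 0 0;0.75 1 2.1 -21 0 0 0;0.75 1 2.1 -22.9 0 0 0;0.75 1 2.1 -22.9 0 0 0;0 1 2.1 -22.9 0 0 0;0 1 2.1 -22.9 0 0 0;0 1 2.1 -22.9 0 0 0;0 1 2.1 -22.9 0 0 0;0 1 2.1 -22.9 0 0 0;0 1 2.1 -22.9 0 0 0' 20; python3 -m inch '0 0 0 4 0 0 0;0 -1 0 10 0 0 0;0 -1 -5 15 0 0 0;0 -1 -10 16 0 0 -5;0 -2 -16 16 0 0 -12;0 -2 -22 16 0 0 -20;0 -2 -28 16 0 0 -28;0 -2 -34 16 0 0 -33;0 -2 -40 16 0 0 -33;0 -2 -46 16 0 0 -33;0 -2 -48.4 16 0 0 -33;0 -2 -48.4 16 0 0 -33'
```

```text
t: 31.78
eef_pos: [0.5162, 0.3007, 0.0709]
ee_rot: [-3.138, 0.001, -3.138]
force: [-2.5, -1.0, 7.2]
width: 0.0441
t: 33.28
eef_pos: [0.4957, -0.1848, 0.2307]
ee_rot: [-3.138, 0.001, 2.566]
force: [0.8, 0.0, -1.3]
width: 0.0445
```

```bash
python3 -m inch '0 0.1 0.5 -6 0 0 0;0 0.1 0.5 -12 0 0 0;0 0.1 0.5 -17 0 0 0;0 0.1 0.5 -19.5 0 0 0;0 0.1 0.5 -20.3 0 0 0;0 0.1 0.5 -20.3 0 0 0;0.7 0.1 0.5 -20.3 0 0 0;0.7 0.1 0.5 -20.3 0 0 0;0.7 0.1 0.5 -20.3 0 0 0;0.7 0.1 0.5 -20.3 0 0 0'; python3 -m inch '0.7 0 0 5 0 0 0;0.5 0 0 10 0 0 0;0 -5.5 3.5 10 0 0 0;0 -5.5 3.5 10 0 0 0;0 -5.5 3.5 10 0 0 0;0 -5.5 3.5 10 0 0 0;0 -5.5 3.5 10 0 0 0' ;python3 - <<'E'
from h import *
f=grab_frame('wrist');S=grab_frame('side')
o=np.array([.56,-.2204]);c,s=np.cos(np.radians(-33)),np.sin(np.radians(-33));M=np.array([[c,-s],[s,c]])
for n,g in (('wrist',f),('side',S)):
  for r in pinpoint(n,'jar0_mid'):
    X=atz(g,r['location'],.029);print(n,np.round(r['location']),round(r['p'],2),X.round(3),'port',(M.T@(X[:2]-o)).round(4))
s=telemetry.get_state();print(s['width'],M.T@(s['eef_pos'][:2]-o))
E
```

```text
t: 34.52
eef_pos: [0.4969, -0.1799, 0.028]
ee_rot: [-3.139, 0.002, 2.566]
force: [1.1, 0.8, -0.2]
width: 0.0614
t: 35.4
eef_pos: [0.4424, -0.1452, 0.1276]
ee_rot: [-3.138, 0.001, 2.565]
force: [-0.4, -0.6, -0.7]
width: 0.0069
side [206. 245.] 0.95 [0.359 0.173 0.029] port [-0.383   0.2198]
side [409. 304.] 0.92 [ 0.629 -0.265  0.029] port [0.0823 0.0006]
side [313. 250.] 0.54 [0.576 0.005 0.029] port [-0.1094  0.1982]
side [386. 282.] 0.17 [ 0.642 -0.184  0.029] port [0.049  0.0756]
0.000538989213220476 [-0.13999008 -0.00108135]
```

Run:
```python
from h import *
f=grab_frame('wrist');S=grab_frame('side')
a=cv2.cvtColor(f['pixels'],4);b=cv2.resize(cv2.cvtColor(S['pixels'],4)[150:360,180:460],(560,420))
cv2.imwrite('pics/c1.png',cv2.resize(np.vstack([a,b]),None,fx=.71,fy=.71))
```

```text
(no output)
```

View pics/c1.png

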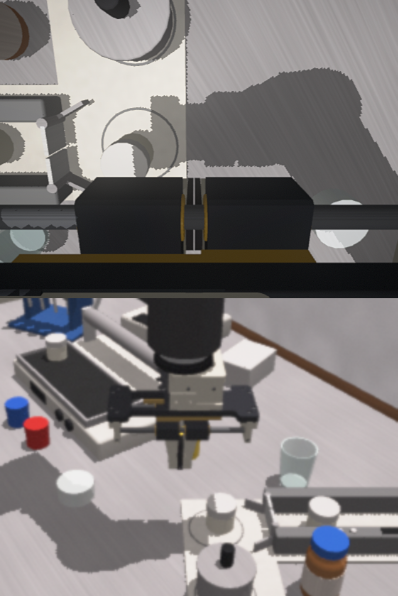

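The jar stands upright in the front ring (cap at (222,500) in the lower half), and the first jar is in the lane with the flap shut. Pushing.

```bash
python3 -m inch '0 0 0 -6 0 0 0;0 0 0 -10 0 0 0;0 0 0 -10 0 0 0;0 1.2 -0.7 -10 0 0 0;0 2.4 -1.5 -10 0 0 0;0 3.6 -2.3 -10 0 0 0;0 4.6 -3 -10 0 0 0;0 5.6 -3.6 -10 0 0 0;0 6.6 -4.3 -10 0 0 0;0 7.6 -4.9 -10 0 0 0;0 8.6 -5.6 -10 0 0 0;0 9.5 -6.2 -10 0 0 0' 20; python3 -m inch '0 1 -0.65 0 0 0 0;0 2 -1.3 0 0 0 0;0 3 -1.95 0 0 0 0;0 4 -2.6 0 0 0 0;0 4.7 -3 0 0 0 0;0 4.7 -3 0 0 0 0'
python3 - <<'E'
from h import *
S=grab_frame('side')
o=np.array([.56,-.2204]);c,s=np.cos(np.radians(-33)),np.sin(np.radians(-33));M=np.array([[c,-s],[s,c]])
for r in pinpoint('side','jar0_mid'):
    X=atz(S,r['location'],.029);print(np.round(r['location']),round(r['p'],2),'port',(M.T@(X[:2]-o)).round(4))
print(M.T@(telemetry.get_state()['eef_pos'][:2]-o))
E
```

```text
t: 37.2
eef_pos: [0.5363, -0.2074, 0.0278]
ee_rot: [-3.138, -0.001, 2.565]
force: [-4.1, 3.1, 3.9]
width: 0.0003
t: 37.95
eef_pos: [0.5844, -0.2379, 0.0277]
ee_rot: [-3.138, 0.001, 2.565]
force: [1.0, -1.9, -1.7]
width: 0.0005
[208. 245.] 0.79 port [-0.3784  0.2167]
[367. 312.] 0.63 port [-0.0108 -0.0208]
[421. 305.] 0.59 port [0.108  0.0003]
[314. 254.] 0.57 port [-0.1071  0.1795]
[ 0.02974917 -0.00138221]
```

```bash
python3 -m inch '0 0.4 -0.3 0 0 0 0;0 0.4 -0.3 0 0 0 0;0 0 0 0 0 0 0;0 0 0 6 0 0 0;0 0 0 12 0 0 0;0 0 0 18 0 0 0;0.75 -2 6 22 0 0 8;0.75 -4 12 25 0 0 16;0.75 -6 18 27 0 0 24;0.75 -7 24 27 0 0 33;0.75 -7 30 27 0 0 33;0.75 -7 36 27 0 0 33'; python3 -m inch '0.75 -0.5 24 0 0 0 0;0.75 -0.5 24 0 0 0 0;0.75 -0.5 24 0 0 0 0;0.75 -0.5 24 0 0 0 0;0.75 -0.5 24 0 0 0 0'
python3 - <<'E'
from h import *
f=grab_frame('wrist');S=grab_frame('side')
o=np.array([.56,-.2204]);c,s=np.cos(np.radians(-33)),np.sin(np.radians(-33));M=np.array([[c,-s],[s,c]])
for r in pinpoint('side','jar0_mid'):
    X=atz(S,r['location'],.029);print(np.round(r['location']),round(r['p'],2),'port',(M.T@(X[:2]-o)).round(4))
for r in pinpoint('wrist','jar0_mid'): print(r['location'],r['p'],atz(f,r['location'],.073).round(4))
a=cv2.cvtColor(f['pixels'],4);b=cv2.resize(cv2.cvtColor(S['pixels'],4)[150:360,180:460],(560,420))
cv2.imwrite('pics/c2.png',cv2.resize(np.vstack([a,b]),None,fx=.71,fy=.71))
E
```

```text
t: 39.55
eef_pos: [0.5134, 0.1089, 0.2987]
ee_rot: [-3.139, 0.003, 3.141]
force: [1.3, 0.1, -0.7]
width: 0.0548
t: 40.17
eef_pos: [0.5074, 0.3519, 0.2974]
ee_rot: [-3.138, 0.002, -3.138]
force: [0.2, -1.9, 0.4]
width: 0.0654
[426. 304.] 0.93 port [0.1185 0.0028]
[207. 244.] 0.92 port [-0.3812  0.2216]
[314. 253.] 0.82 port [-0.1085  0.1841]
[383. 281.] 0.44 port [0.044 0.078]
[417.3, 3.7] 0.84 [0.3769 0.1902 0.073 ]
```

View pics/c2.png

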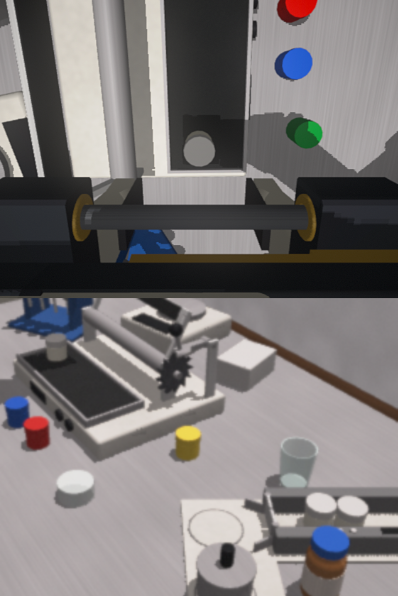

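Two jars are in the lane with the flap shut. The last cap is at (199,152) in the wrist half.

Run:
```python
from h import *
f=grab_frame('wrist');print(atz(f,(199/.71,152/.71),.096).round(4),telemetry.get_state()['eef_pos'])
```

```text
[0.5026 0.3814 0.096 ] [0.50837208 0.34773502 0.29910689]
```

```bash
python3 -m inch '0.75 -0.5 3.3 -6 0 0 0;0.75 -0.5 3.3 -12 0 0 0;0.75 -0.5 3.3 -17 0 0 0;0.75 -0.5 3.3 -21 0 0 0;0.75 -0.5 3.3 -23 0 0 0;0.75 -0.5 3.3 -23 0 0 0;0 -0.5 3.3 -23 0 0 0;0 -0.5 3.3 -23 0 0 0;0 -0.5 3.3 -23 0 0 0;0 -0.5 3.3 -23 0 0 0;0 -0.5 3.3 -23 0 0 0;0 -0.5 3.3 -23 0 0 0' 20; python3 -m inch '0 0 0 4 0 0 0;0 -1 0 10 0 0 0;0 -1 -5 15 0 0 0;0 -1 -10 16 0 0 -5;0 -1 -16 16 0 0 -12;0 -1 -22 16 0 0 -20;0 -1 -28 16 0 0 -28;0 -1 -34 16 0 0 -33;0 -0.8 -40 16 0 0 -33;0 -0.8 -46 16 0 0 -33;0 -0.8 -52 16 0 0 -33;0 -0.8 -56 16 0 0 -33'; python3 -m inch '0 0 0 0 0 0 0;0 0 0 0 0 0 0'
```

```text
t: 41.92
eef_pos: [0.5036, 0.3811, 0.0704]
ee_rot: [-3.14, 0.004, 3.141]
force: [-2.4, -1.1, 6.8]
width: 0.0444
t: 43.42
eef_pos: [0.4951, -0.1812, 0.2307]
ee_rot: [-3.141, 0.005, 2.564]
force: [0.6, 0.4, -1.3]
width: 0.0446
t: 43.68
eef_pos: [0.4949, -0.1813, 0.2307]
ee_rot: [-3.141, 0.005, 2.563]
force: [0.3, -0.0, -1.0]
width: 0.0445
```

Held. Placing at z 0.028, then stepping back.

```bash
python3 -m inch '0 0.2 0.2 -6 0 0 0;0 0.2 0.2 -12 0 0 0;0 0.2 0.2 -17 0 0 0;0 0.2 0.2 -19.5 0 0 0;0 0.2 0.2 -20.3 0 0 0;0 0.2 0.2 -20.3 0 0 0;0.7 0.2 0.2 -20.3 0 0 0;0.7 0.2 0.2 -20.3 0 0 0;0.7 0.2 0.2 -20.3 0 0 0;0.7 0.2 0.2 -20.3 0 0 0'; python3 -m inch '0.7 0 0 5 0 0 0;0.5 0 0 10 0 0 0;0 -5.5 3.5 10 0 0 0;0 -5.5 3.5 10 0 0 0;0 -5.5 3.5 10 0 0 0;0 -5.5 3.5 10 0 0 0;0 -5.5 3.5 10 0 0 0' ;python3 - <<'E'
from h import *
f=grab_frame('wrist');S=grab_frame('side')
o=np.array([.56,-.2204]);c,s=np.cos(np.radians(-33)),np.sin(np.radians(-33));M=np.array([[c,-s],[s,c]])
for n,g in (('wrist',f),('side',S)):
  for r in pinpoint(n,'jar0_mid'):
    X=atz(g,r['location'],.029);print(n,np.round(r['location']),round(r['p'],2),'port',(M.T@(X[:2]-o)).round(4))
s=telemetry.get_state();print(s['width'],M.T@(s['eef_pos'][:2]-o),s['eef_pos'])
p=S['pixels'][285:300,325:350].astype(int);print(p.mean((0,1)))
E
```

```text
t: 44.92
eef_pos: [0.4971, -0.1793, 0.028]
ee_rot: [-3.141, 0.005, 2.563]
force: [-1.4, -0.0, 0.2]
width: 0.0613
t: 45.8
eef_pos: [0.4425, -0.1446, 0.1276]
ee_rot: [-3.141, 0.005, 2.562]
force: [-0.6, -0.5, 1.3]
width: 0.0068
wrist [ 7. 46.] 0.31 port [ 0.0293 -0.1086]
side [427. 302.] 0.74 port [0.1225 0.0068]
side [314. 255.] 0.57 port [-0.1086  0.1745]
side [371. 315.] 0.5 port [-0.0034 -0.0306]
0.0005170249283824698 [-0.14017312 -0.00052116] [ 0.44215708 -0.14449333  0.12767748]
[211.23733333 205.10666667 204.19466667]
```

```bash
python3 -m inch '0 0 0 -6 0 0 0;0 0 0 -10 0 0 0;0 0 0 -10 0 0 0;0 1.2 -0.7 -10 0 0 0;0 2.4 -1.5 -10 0 0 0;0 3.6 -2.3 -10 0 0 0;0 4.6 -3 -10 0 0 0;0 5.6 -3.6 -10 0 0 0;0 6.6 -4.3 -10 0 0 0;0 7.6 -4.9 -10 0 0 0;0 8.6 -5.6 -10 0 0 0;0 9.5 -6.2 -10 0 0 0' 20; python3 -m inch '0 1 -0.65 0 0 0 0;0 2 -1.3 0 0 0 0;0 3 -1.95 0 0 0 0;0 4 -2.6 0 0 0 0;0 4.7 -3 0 0 0 0;0 5.2 -3.3 0 0 0 0;0 5.2 -3.3 0 0 0 0;0 5.0 -3.2 0 0 0 0;0 5 -3.2 6 0 0 0;0 5 -3.2 12 0 0 0;0 5 -3.2 18 0 0 0;0 3 3 24 0 0 0'; python3 -m inch '0.3 -4 22 5 0 0 0;0.3 -4 22 5 0 0 0;0.3 -4 22 5 0 0 0;0.3 -4 22 5 0 0 0;0.3 -4 22 5 0 0 0;0.3 -4 22 5 0 0 0;0.3 -4 22 5 0 0 0;0.3 -4 22 5 0 0 0'
python3 - <<'E'
from h import *
T=grab_frame('top');S=grab_frame('side')
o=np.array([.56,-.2204]);c,s=np.cos(np.radians(-33)),np.sin(np.radians(-33));M=np.array([[c,-s],[s,c]])
for n,g in (('top',T),('side',S)):
  for q,z in (('jar0_mid',.029),('pot_mid',.035),('beaker',0),('reagent',0)):
    for r in pinpoint(n,q):
      X=atz(g,r['location'],z);print(n,q,np.round(r['location']),round(r['p'],2),X.round(3),'port',(M.T@(X[:2]-o)).round(4))
a=cv2.resize(cv2.cvtColor(T['pixels'],4)[60:270,240:520],(560,420));b=cv2.resize(cv2.cvtColor(S['pixels'],4)[150:360,180:460],(560,420))
cv2.imwrite('pics/c3.png',cv2.resize(np.vstack([a,b]),None,fx=.71,fy=.71))
E
```

```text
t: 47.5
eef_pos: [0.5368, -0.2069, 0.0281]
ee_rot: [-3.14, 0.003, 2.562]
force: [-5.2, 2.1, 3.2]
width: 0.0004
t: 49.0
eef_pos: [0.5735, -0.1965, 0.2536]
ee_rot: [-3.141, 0.007, 2.559]
force: [0.4, 1.6, -0.1]
width: 0.0003
t: 50.0
eef_pos: [0.5335, 0.0226, 0.3032]
ee_rot: [-3.141, 0.006, 2.558]
force: [0.1, -1.0, 0.7]
width: 0.0261
top jar0_mid [210. 259.] 0.78 [0.362 0.182 0.029] port [-0.3853  0.2292]
top jar0_mid [400. 129.] 0.66 [ 0.705 -0.3    0.029] port [0.1656 0.0121]
top pot_mid [393. 240.] 0.93 [ 0.419 -0.279  0.035] port [-0.0863 -0.1262]
top beaker [392. 240.] 0.71 [ 0.418 -0.288  0.   ] port [-0.0827 -0.1341]
top reagent [413. 192.] 0.59 [ 0.545 -0.344  0.   ] port [ 0.0542 -0.1117]
side jar0_mid [314. 253.] 0.78 [ 0.568 -0.007  0.029] port [-0.1091  0.1833]
side jar0_mid [445. 303.] 0.62 [ 0.699 -0.304  0.029] port [0.1615 0.0057]
side jar0_mid [207. 244.] 0.61 [0.361 0.175 0.029] port [-0.3822  0.223 ]
side pot_mid [341. 349.] 0.89 [ 0.427 -0.282  0.035] port [-0.0779 -0.1246]
side pot_mid [239. 220.] 0.18 [0.482 0.226 0.035] port [-0.3087  0.3317]
side beaker [384. 280.] 0.93 [ 0.671 -0.154  0.   ] port [0.057  0.1167]
side beaker [405. 357.] 0.54 [ 0.54  -0.344  0.   ] port [ 0.0504 -0.1141]
side beaker [340. 348.] 0.48 [ 0.449 -0.257  0.   ] port [-0.0734 -0.0915]
side reagent [404. 354.] 0.96 [ 0.543 -0.337  0.   ] port [ 0.0489 -0.1074]
```

View pics/c3.png

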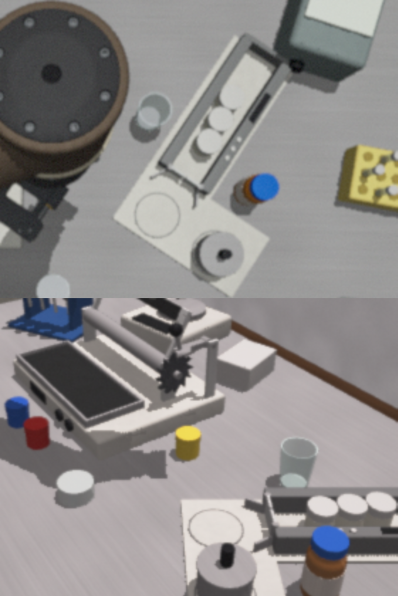

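```bash
python3 -c "
from station import arm
print(arm.job_done())"
```

```text
the job is handed in; nothing more can be done
None
```

I did the whole task and handed it in at about t = 50 s; the hand-in gives no verdict.

- **Pot:** I gripped it by its knob and slid it flat into the right-hand ring. Its last measured position was within about 6 mm of the ring centre by the top camera and 2 mm by the side camera (limit 15 mm).
- **Pawl and bar:** I lifted the pawl and held it up about 4 s until the bar stood open. I then lowered it back into the teeth and let go. I judged the drum fully open and the pawl down from the pictures only, because there is no joint reading.
- **Jars:** Exactly three jars were present. Each was carried to the lane and pushed through the flap along the floor.
- **Last checks:** The final pictures show all three jars upright in a row in the lane, with the first at port x ≈ 0.16 m. I put the last one at about 0.075 m from the gripper position, not from a direct measurement. The flap is shut, the deck is empty, the beaker and reagent jar are in place, and the arm is clear.

The networks often missed the jars when they stood in shadow and sometimes named the wrong thing; the top camera once called the pot a beaker. I settled those cases from the pictures, except that the third jar's placing before its push rested on the gripper reading alone.

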